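# Hang the lolly mould in the bench clamp and pump it shut

## Robot

A 6-joint arm with a two-finger parallel gripper is mounted at the origin on the work surface. World frame = base frame: x ahead of the robot, y to its left, z up, the work surface at z = 0. Lengths are in m, angles in rad, forces in N, time in s.
With the tool pointing down it reaches from about 0.35 to 0.875 m from the base axis. Payload 4.2 kg.
Tool frame: the origin (TCP) lies midway between the tips of the shut fingers; the grasp point (between the pads) lies arm.pinch_z behind it (arm.pinch_z is the distance from the TCP to the grasp point, in m); z points along the fingers, y is the line along which they close (so a half turn about z gives the same grasp; the last joint's range is limited). The gripper opens to 85 mm and grips with 20 to 120 N. Pads are 22 mm wide; open, the fingers measure 114 mm over their backs; the gripper's body (76 mm by 85 mm) begins 54 mm behind the grasp point. The pads swing forward as they close: fully open they stand 13 mm farther back than shut.
Start: joints at [1.574, 0.385, 0.008, 0, -1.194, -0.259], TCP at [0.158, 0.605, 0.231] pointing down, gripper open.
Joint ranges: [-3.14, 3.14], [-1.21, 2.06], [-1.07, 1.41], [-3.16, 2.05], [-2.99, -0.16], [-3.1, 3.1]. Speed limits (rad/s): [2.79, 2.79, 3.14, 3.14, 3.14, 3.14].

## Interface

Orientations are given as a unit quaternion [x, y, z, w].
In Python, from cell import arm, get_image, camera_model, workorder gives the robot as it stands. The module is installed in compiled form; this text tells all that it offers.
- The arm moves only by the shell command python3 -m jog 'ROWS' [FORCE]. ROWS is JSON, a list of rows, each a list of 7 numbers: the opening, from 0 (shut) to 1 (fully open), then the shift along the tool's x, y, z in mm, then the turn, a rotation vector about the tool's x, y, z in degrees. In form: [[jaw, x, y, z, rx, ry, rz], ...]. A call has exactly 8 rows; each row shifts and turns the commanded pose from where the row before left it, along the tool's axes as they then stand; what a row does not reach is not made up. A row lasts 1/8 s, in which the tool goes at most 62.5 mm and 10.7 degrees, less where a joint would pass 70% of its speed; a pose out of reach is approached as far as the arm can. A call is refused whole if a number of a shift passes 62.5 or a number of a turn 10.7, either way. A call with a gripper value outside its range is refused whole. The fingers move at their own pace and stop on an object; FORCE is the grip in N (left out, the last holds). Time passes only in rows, so rows that do not move let the fingers close, or fill a call up. It gives the time, the measured TCP pose, the force, the opening and the grip force at its end, in the units of the state.
- arm.get_obs(): the state, without advancing time (a new reading comes with each control period).
- get_image(name): name is "scene" or "top" or "wrist"; returns the picture (480x640x3 uint8, red, green, blue); there is no depth.
- camera_model(name): a dict with "fx", "fy", "cx", "cy" (pixels), "R" (3x3) and "t" (3): a world point X has camera coordinates R X + t. Camera axes: x right, y down, z forward; pixel columns grow to the right and rows downward; lengths in m; the calibration is good to about 2 mm. The wrist camera is an equidistant fisheye: a pixel r from the principal point sees the ray r / f radians off the axis. A picture is of the moment at which its call begins: read the wrist's pose just before it. camera_model takes no time and is no camera call; for the wrist camera it gives the pose at the moment of the call.
- workorder.finish_job(): hands the job in; it is judged then, once.
The state is a dict: "time_s": time; "qpos": joint angles; "qd": joint speeds; "effort": joint torques, N m; "ee_pos": TCP position; "tool_rot": TCP orientation; "contact_force": force on the tool from outside, world axes, zero at the start; "torque": the same for the moment, N m; "opening": opening from 0.0 (shut) to 1.0 (fully open); "grasp_force": force on a finger pad.
Only numpy, scipy, OpenCV 4.12 (cv2) and the standard library are available. Lean on these libraries where they do the work, as an engineer would, in place of code of your own. Each camera call takes 0.05 s, during which the arm holds its last target. There are 200 camera calls.

## Task

Hang the white lolly mould by its steel handle on the pair of hooks above the clamp's fixed jaw and let go of it; then pump the clamp's black trigger down and up until the moving jaw's rubber plate has reached the mould and presses it firmly against the fixed jaw, with its cushion springs clearly compressed but not bottomed out, for the mould must not be crushed. Move the jaw with the trigger only, never by pushing it. The grip lasts only while the trigger is kept down, so finish holding the trigger down with the mould still clamped, and leave the other things on the bench where they are.

Things in the scene. Friction and masses are not known exactly. Their poses are not given: they have to be found in the camera images.
- mould: Loose two-part lolly mould, about 0.3 kg: a white slab 120 mm (its x) by 30 mm (y) by 60 mm high, standing upright, with a steel handle on top: two posts 8 x 10 mm at x = +-55 mm and a cross bar, leaving an opening 102 mm wide and 55 mm high over the slab. Origin: centre of the underside, z up. Same both ways round. The other white block has no handle.
- mould_bar (a point): Middle of the mould's cross bar, 120 mm above its underside. The bar is 10 x 10 mm in section and runs along the mould's x; grip it at its middle, across y.
- clamp: Ratchet bench clamp, bolted down; clamps along its y. Origin: on the bench under the middle of its foot (130 mm in x, 410 mm in y, 15 mm high), z up. Fixed jaw: steel block 100 mm wide (x), 95 mm high, its face at y = -165 mm looking to +y. The moving jaw comes from +y, at heights 39 to 91 mm. The pump (50 mm wide, 150 mm high) stands at y = 27 to 97 mm; the trigger pivots at y = 70 mm, 137 mm high.
- hook_tips (a point): Point midway between the upturned tips of the two hooks over the fixed jaw, at their tops (161 mm high; clamp x = 0, y = -131 mm). Hooks: 7 mm rod at x = +-34 mm, level from a post at y = -177 mm (behind the jaw's face) to the tips, its top 150 mm high. The tips reach no farther than y = -129 mm.
- clamp_seat (a point): Middle of the mould's bar when hung: clamp x = 0, y = -145 mm, 155 mm high; 5 mm nearer the jaw the slab touches it; a few mm farther is fine. To hang, mould x along clamp x: raise the bar 17 to 40 mm above hung height on the +y side, slab clear of the tips (bar 55 mm to +y of the seat when coming down), move to -y with the tips passing through the handle's opening, then lower.
- jaw_head: Steel block of the moving jaw, 50 mm wide, 16 mm thick, 52 mm high. Its frame is the clamp's frame at joint jaw = 0 and moves along with the jaw. The robot must not push it.
- jaw (a joint): Travel of the moving jaw towards the fixed jaw, m. At 0 the plate's face is 140 mm from the fixed jaw's face. Starts between 0.012 and 0.036. About 3 N of friction keeps the jaw in place when the trigger is let up, unless the cushion pushes it back harder.
- cushion (a joint): Compression of the springs between rubber plate and moving jaw, m: 0 = free, 0.014 = bottomed out. 2 N per mm, so 6 mm means 12 N on the mould.
- plate: Rubber pressure plate, 50 mm wide, 48 mm high, 4 mm thick, on springs in front of the moving jaw. Origin: its middle, 65 mm high. The robot must not push it.
- plate_face (a point): Middle of the plate's face that looks to the fixed jaw (to the clamp's -y), 65 mm high.
- trigger (a joint): Trigger angle, rad: 0 = up (rest), 0.64 = fully down. A spring lifts it when let go. Downwards a pawl moves the jaw 4.5 mm per 0.1 rad towards the fixed jaw, after a free play of up to 7 mm; upwards it clicks back over the teeth. A full stroke gives 20 to 28 mm. Pressing the pad takes 2 to 6 N while the jaw runs free, and about 0.45 N more per newton on the mould.
- paddle: Black trigger lever pointing to the clamp's +y, rising at 0.32 rad when up and falling as much when down; 12 mm thick, 36 mm wide near its end, which is 136 mm from the pivot. Origin: on the pivot; its y runs along the lever.
- trigger_pad (a point): Middle of the ribbed pad on the trigger's upper face, 105 mm from the pivot: press here, downwards. 176 mm high when up, 110 mm when fully down.
- syringe: Bystander: food-colour syringe (yellow) lying on the bench, 145 mm long.
- syringe_b: Bystander: food-colour syringe (blue) lying on the bench, 145 mm long.
- colour_bottle: Bystander: small amber bottle, 44 mm across, 100 mm high.
- bowl: Bystander: steel bowl, 130 mm across, 55 mm high.
- spare_mould: Bystander: white mould block without handle, 100 x 30 x 50 mm.
- steel_bar: Bystander: square steel bar, 220 x 20 x 20 mm.
- spatula: Bystander: spatula with black handle lying on the bench.
Not all that is in view belongs to the job. There is more than one size of the mould; the one meant has the size given above.

How it is judged:
On the way:
1. the mould hangs by its handle on both hooks, let go, not yet clamped (horizontal distance between mould_bar and clamp_seat below 0.022 m and z of mould_bar in the frame of clamp between 0.148 and 0.163 m and angle between mould's own z axis and vertical below 0.2 rad and angle between the y axis of mould and the y axis of clamp, either way round below 0.2 rad and contact force between the fingers and mould below 0.2 N and contact force between plate and mould below 0.5 N and contact force between clamp and mould above 1 N and linear speed of mould below 0.05 m/s), for 0.2 s.
At the end, for the whole second after the job is handed in: The mould hangs on both hooks (bar within 22 mm of the seat sideways, 8 mm in height, upright and in line within 0.2 rad), untouched by the fingers; the plate presses it with 5 to 24 N (cushion 2.5 to 12 mm) while the fingers keep the trigger down (over 1.5 N) (horizontal distance between mould_bar and clamp_seat below 0.022 m and z of mould_bar in the frame of clamp between 0.148 and 0.163 m and angle between mould's own z axis and vertical below 0.2 rad and angle between the y axis of mould and the y axis of clamp, either way round below 0.2 rad and contact force between the fingers and mould below 0.2 N and contact force between plate and mould between 5 and 24 N and contact force between the fingers and paddle above 1.5 N and value of joint trigger above 0.05 rad and value of joint cushion below 0.0125 m and linear speed of mould below 0.02 m/s); the arm keeps its last pose, push and grip.
It fails at once if the mould is crushed: the plate presses it with more than 30 N (contact force between plate and mould above 30 N).
It fails at once if the robot pushes the moving jaw (contact force between the arm and jaw_head above 2 N or contact force between the arm and plate above 2 N).
It fails at once if a bystander is moved by more than 30 mm (distance of any of syringe, syringe_b, colour_bottle, bowl, spare_mould, steel_bar, spatula from where it was at the start of the episode above 0.03 m).
It also fails if it takes over 72 s, if anything falls off the work surface, if the arm or the gripper's body presses on something with over 40 N, if the wrist force passes 120 N, or if a joint passes its speed limit or range.

## Working session

There is one attempt and no reset: what is moved stays moved. The work goes in short steps, Python scripts to look and compute and a shell command to move; the robot and the scene stay as the last step left them, time stands still between calls to the robot, and variables do not carry over. Pictures are saved under pics/ and viewed, at most 10 in all, crops included, and the job is handed in when it is done.

```bash
mkdir -p pics; python3 - <<'E'
from cell import arm,get_image,camera_model
import cv2,numpy as np
o=arm.get_obs();print(o['time_s'],o['ee_pos'],o['tool_rot'],arm.pinch_z,o['contact_force'])
for n in ['scene','top']:
    m=camera_model(n);print(n,m)
    cv2.imwrite(f'pics/{n}0.png',get_image(n)[:,:,::-1])
E
```

```text
0.0 [0.15797205 0.60409836 0.23021468] [ 9.91820420e-01 -1.27636465e-01 -9.76261416e-05  1.08528133e-03] 0.0187 [-0.19290575  0.23322549  0.15889163]
scene {'fx': 532.9412465069178, 'fy': 532.9412465069178, 'cx': 316.35078040173187, 'cy': 241.5747222319429, 'R': array([[ 0.70319927,  0.71093966, -0.0086939 ],
       [ 0.60562429, -0.60534671, -0.51650225],
       [-0.37246476,  0.35793877, -0.85624169]]), 't': array([-0.34576426, -0.22707594,  1.44926991])}
top {'fx': 532.7176890856493, 'fy': 532.7176890856493, 'cx': 321.35013106823396, 'cy': 242.31042600156854, 'R': array([[ 0.01486642, -0.99970287, -0.01931735],
       [-0.98818114, -0.01174173, -0.15284035],
       [ 0.15256811,  0.02136123, -0.98806208]]), 't': array([0.00554985, 0.49209778, 1.28421951])}
```

View pics/top0.png

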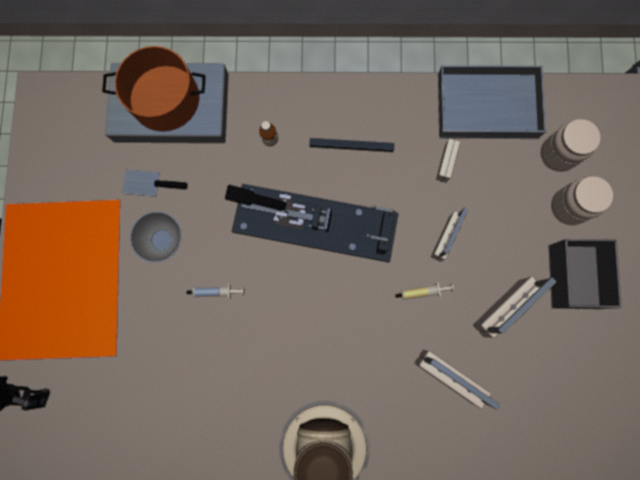

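View pics/scene0.png

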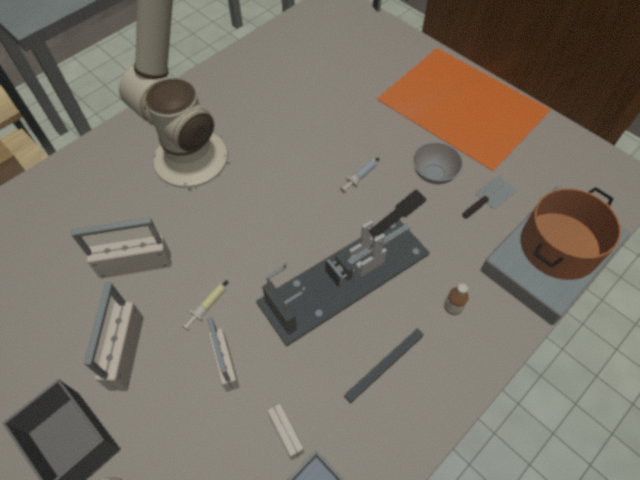

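The top view shows the clamp at about (315,222), with its fixed jaw to the right at (385,230) and the trigger at (255,197). The three handled moulds are at (450,235), (515,305) and (458,380). The one at (450,235) is shortest, about 0.12 m, so it's probably the right one. I'll zoom in to measure.

```bash
cat > h.py <<'E'
import numpy as np,cv2
from cell import camera_model
def ray(n,u,v,z,m=None):
    m=m or camera_model(n); R=np.array(m['R']);t=np.array(m['t'])
    C=-R.T@t; d=R.T@np.array([(u-m['cx'])/m['fx'],(v-m['cy'])/m['fy'],1]); return C+d*(z-C[2])/d[2]
def proj(n,X):
    m=camera_model(n);c=np.array(m['R'])@X+m['t'];return m['fx']*c[0]/c[2]+m['cx'],m['fy']*c[1]/c[2]+m['cy']
def tri(a,b):  # a=(u,v) top, b=(u,v) scene
    A=[];B=[]
    for n,(u,v) in (('top',a),('scene',b)):
        m=camera_model(n);R=np.array(m['R']);t=np.array(m['t'])
        d=R.T@np.array([(u-m['cx'])/m['fx'],(v-m['cy'])/m['fy'],1]);d/=np.linalg.norm(d);P=np.eye(3)-np.outer(d,d)
        A.append(P);B.append(P@(-R.T@t))
    return np.linalg.lstsq(np.vstack(A),np.hstack(B),rcond=None)[0]
E
python3 - <<'E'
import cv2,numpy as np
t=cv2.imread('pics/top0.png');s=cv2.imread('pics/scene0.png')
f=lambda i,x,y,w,h,k:cv2.resize(i[y:y+h,x:x+w],None,fx=k,fy=k,interpolation=cv2.INTER_CUBIC)
c=np.zeros((600,800,3),np.uint8)
c[:300,:600]=f(t,220,170,200,100,3)
c[:300,600:800]=f(t,430,200,40,60,5)
c[300:600,:540]=f(s,255,185,180,100,3) if 0 else f(s,250,240,180,100,3)
c[300:600,550:790]=f(s,195,310,48,60,5)
c=np.clip(c.astype(float)*1.6,0,255).astype(np.uint8)
cv2.imwrite('pics/z.png',c)
E
```

```text
(no output)
```

View pics/z.png

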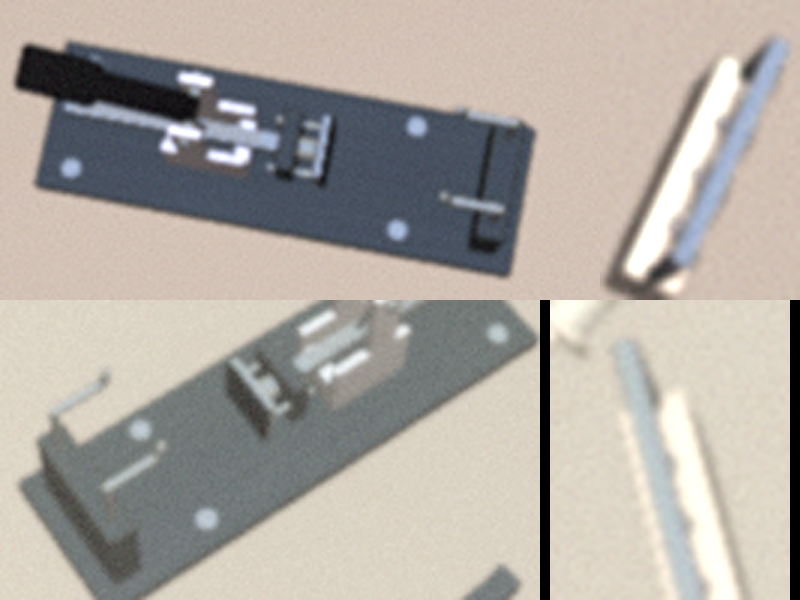

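The enlarged view shows the foot corners in the top image near (243,184), (398,213), (390,262) and (232,232). The hook tips are at (368,236) and (373,207), and the mould bar runs from (466,209) to (447,252).

```bash
python3 - <<'E'
from h import *
np.set_printoptions(precision=4,suppress=True)
c=[ray('top',*p,.015) for p in [(242.7,184),(398.3,212.7),(390,262.3),(232.3,231.7)]]
O=np.mean(c,0); d=(c[0]+c[3]-c[1]-c[2])/2; print('clamp',O[:2],np.linalg.norm(d),np.linalg.norm(c[0]-c[3]))
yaw=np.arctan2(-d[0],d[1]);print('yaw',np.degrees(yaw))  # y axis = (-sin,cos)
X=lambda x,y,z:np.array([O[0]+x*np.cos(yaw)-y*np.sin(yaw),O[1]+x*np.sin(yaw)+y*np.cos(yaw),z])
for p in [(368.3,235.7),(373.3,206.7)]: print('tip',ray('top',*p,.161))
print('pred tips',X(-.034,-.131,.161),X(.034,-.131,.161), 'tri',tri((368.3,235.7),(305,289)),tri((373.3,206.7),(285.7,266)))
print('seat',X(0,-.145,.155),'pad',X(0,.07+.105*np.cos(.32),.176))
a,b=ray('top',466,209,.125),ray('top',446.6,252.4,.125);print('bar',a,b,(a+b)/2,np.linalg.norm(a-b),np.degrees(np.arctan2(*(a-b)[1::-1])))
print(proj('scene',a),proj('scene',b))
from scipy.spatial.transform import Rotation as Rn
from cell import arm;o=arm.get_obs();print(Rn.from_quat(o['tool_rot']).as_matrix())
m=camera_model('wrist');print({k:m[k] for k in('fx','cx','cy')}, -np.array(m['R']).T@m['t'])
E
```

```text
clamp [0.5465 0.0288] 0.4058258519608798 0.12688850762672
yaw -10.246218281516708
tip [ 0.4893 -0.0959  0.161 ]
tip [ 0.556  -0.1071  0.161 ]
pred tips [ 0.4898 -0.0941  0.161 ] [ 0.5567 -0.1062  0.161 ] tri [ 0.5176 -0.0869  0.0609] [ 0.5354 -0.1096  0.2308]
seat [ 0.5207 -0.1139  0.155 ] pad [0.5767 0.1957 0.176 ]
bar [ 0.5609 -0.3251  0.125 ] [ 0.4585 -0.2781  0.125 ] [ 0.5097 -0.3016  0.125 ] 0.11274721472164533 -24.67183726763521
(np.float64(220.15275459615697), np.float64(369.9207009226289)) (np.float64(205.90448299245193), np.float64(318.32093577924053))
[[ 0.9674 -0.2532 -0.0004]
 [-0.2532 -0.9674 -0.0019]
 [ 0.0001  0.002  -1.    ]]
{'fx': 371.64829954431775, 'cx': 330.75587283786507, 'cy': 237.19652445556494} [0.2269 0.586  0.3716]
```

Everything is consistent: the mould bar is at about (0.510, -0.302) with its x axis at -24.7°, and the clamp yaw is -10.2°. I'll move above the mould now.

```bash
python3 -m jog '[[1,0,0,-25,0,0,10],[1,47,33,0,0,0,0],[1,47,33,0,0,0,0],[1,47,33,0,0,0,0],[1,47,33,0,0,0,0],[1,47,33,0,0,0,0],[1,47,33,0,0,0,0],[1,47,33,0,0,0,0]]' 30
python3 -m jog '[[1,47,33,0,0,0,0],[1,47,33,0,0,0,0],[1,47,33,0,0,0,0],[1,32,48,0,0,0,0],[1,32,48,0,0,0,0],[1,32,48,0,0,0,0],[1,32,48,0,0,0,0],[1,32,48,0,0,0,0]]'
cat > w.py <<'E'
import sys;from h import *
from cell import arm,get_image
from scipy.spatial.transform import Rotation as Rn
def st(tx,ty):
    o=arm.get_obs();R=Rn.from_quat(o['tool_rot']).as_matrix();p=o['ee_pos']
    d=R.T@(np.array([tx,ty,p[2]])-p)
    print('t',round(o['time_s'],2),'p',np.round(p,4),'yaw x',round(np.degrees(np.arctan2(R[1,0],R[0,0])),2),'down',np.round(R[:,2],3),'tool dx,dy mm',np.round(d[:2]*1000,1),'F',np.round(o['contact_force'],1),'open',round(o['opening'],3),'q',np.round(o['qpos'],2))
if __name__=='__main__':
    st(float(sys.argv[1]),float(sys.argv[2]))
    if len(sys.argv)>3: cv2.imwrite(f'pics/{sys.argv[3]}.png',get_image(sys.argv[4] if len(sys.argv)>4 else 'wrist')[:,:,::-1])
E
python3 w.py .51 -.302
```

```text
time_s: 1.1
ee_pos: [0.3611, 0.2556, 0.2562]
tool_rot: [0.977, -0.213, -0.0, 0.0]
contact_force: [0.9, 1.2, 0.4]
opening: 1.001
grasp_force: 0.0
time_s: 2.1
ee_pos: [0.4927, -0.1781, 0.2561]
tool_rot: [0.977, -0.214, -0.0, -0.0]
contact_force: [0.6, 0.4, 0.0]
opening: 1.001
grasp_force: 0.0
t 2.1 p [ 0.4927 -0.1781  0.2561] yaw x -24.66 down [-0.  0. -1.] tool dx,dy mm [ 67.4 105.4] F [0.6 0.4 0. ] open 1.001 q [-0.04  0.19 -0.2  -0.   -1.18  1.18]
```

```bash
python3 -m jog '[[1,17,27,0,0,0,0],[1,17,27,0,0,0,0],[1,17,26,0,0,0,0],[1,16,25,0,0,0,0],[1,0,0,-20,0,0,0],[1,0,0,0,0,0,0],[1,0,0,0,0,0,0],[1,0,0,0,0,0,0]]' >/dev/null
python3 w.py .51 -.302 w1
```

```text
t 3.1 p [ 0.5096 -0.299   0.2755] yaw x -24.62 down [-0.001  0.001 -1.   ] tool dx,dy mm [1.6 2.6] F [-0.   0.6  0. ] open 0.998 q [-0.26  0.3  -0.01 -0.   -1.27  1.4 ]
```

View pics/w1.png

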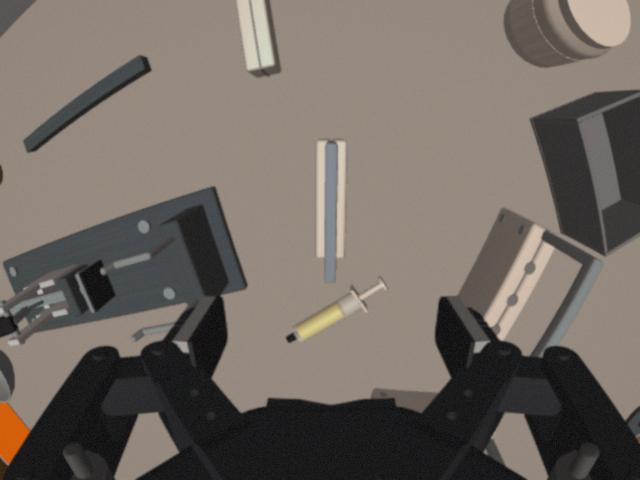

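The wrist view shows the mould with its bar running from (331,142) to (331,281), lined up with the tool x axis. The hook tips are near (105,268) and (137,335). I'll cast rays through these for a second measurement.

```bash
cat >> h.py <<'E'
def wray(u,v,z,m=None):
    m=m or camera_model('wrist');R=np.array(m['R']);C=-R.T@np.array(m['t'])
    a,b=(u-m['cx'])/m['fx'],(v-m['cy'])/m['fy'];r=np.hypot(a,b)+1e-9
    d=R.T@np.array([np.sin(r)*a/r,np.sin(r)*b/r,np.cos(r)]);return C+d*(z-C[2])/d[2]
E
python3 - <<'E'
from h import *
np.set_printoptions(precision=4,suppress=True)
im=cv2.imread('pics/w1.png').astype(int);b,g,r=im[...,0],im[...,1],im[...,2]
k=((b-r)>8).astype(np.uint8);k[:,:290]=0;k[:,370:]=0;k[:120]=0;k[300:]=0
ys,xs=np.nonzero(k);print(len(xs),ys.min(),ys.max())
c=cv2.minAreaRect(np.c_[xs,ys].astype(np.float32));print(c)
e=[(np.median(xs[ys<ys.min()+15]),ys.min()),(np.median(xs[ys>ys.max()-15]),ys.max())]
a,b=[wray(*p,.125) for p in e];print(e,a,b,(a+b)/2,np.linalg.norm(a-b),np.degrees(np.arctan2(*(b-a)[1::-1])))
for p in [(105,268),(137,335)]:print(wray(*p,.161))
E
```

```text
1133 145 280
((330.2745361328125, 212.480224609375), (8.692418098449707, 135.09532165527344), 0.9240452647209167)
[(np.float64(331.0), np.int64(145)), (np.float64(329.0), np.int64(280))] [ 0.5648 -0.3245  0.125 ] [ 0.463 -0.276  0.125] [ 0.5139 -0.3003  0.125 ] 0.11271384955330149 154.56828147140777
[ 0.5612 -0.1122  0.161 ]
[ 0.4956 -0.1029  0.161 ]
```

```bash
python3 -m jog '[[1,3,1,40,0,0,0.5],[1,0,0,40,0,0,0],[1,0,0,40,0,0,0],[1,0,0,30,0,0,0],[1,0,0,22,0,0,0],[1,0,0,2,0,0,0],[0.3,0,0,0,0,0,0],[0.1,0,0,0,0,0,0]]' 25
python3 -m jog '[[0,0,0,0,0,0,0],[0,0,0,0,0,0,0],[0,0,0,0,0,0,0],[0,0,0,0,0,0,0],[0,0,0,0,0,0,0],[0,0,0,0,0,0,0],[0,0,0,-20,0,0,0],[0,0,0,-20,0,0,0]]' 50
python3 w.py .512 -.301
```

```text
time_s: 4.15
ee_pos: [0.5131, -0.3019, 0.1036]
tool_rot: [0.976, -0.218, 0.001, 0.0]
contact_force: [0.3, 0.5, 0.3]
opening: 0.601
grasp_force: 0.0
time_s: 5.15
ee_pos: [0.5107, -0.3011, 0.1404]
tool_rot: [0.976, -0.218, -0.002, -0.001]
contact_force: [-0.8, -1.4, -4.6]
opening: 0.104
grasp_force: 49.1
t 5.15 p [ 0.5107 -0.3011  0.1404] yaw x -25.2 down [-0.004  0.002 -1.   ] tool dx,dy mm [ 1.1 -0.7] F [-0.8 -1.4 -4.6] open 0.104 q [-0.26  0.41 -0.19 -0.   -0.97  1.39]
```

```bash
python3 -m jog '[[0,0,0,-40,0,0,0],[0,0,0,-40,0,0,0],[0,0,0,-40,0,0,0],[0,0,0,-40,0,0,0],[0,0,0,0,0,0,-5],[0,0,0,0,0,0,-5],[0,0,0,0,0,0,-4.9],[0,0,0,0,0,0,0]]'
python3 -m jog '[[0,-2,-20,0,0,0,0],[0,-4,-40,0,0,0,0],[0,-4,-40,0,0,0,0],[0,-4,-40,0,0,0,0],[0,-4,-40,0,0,0,0],[0,-4,-40,0,0,0,0],[0,-2,-20,0,0,0,0],[0,0,0,0,0,0,0]]' >/dev/null
python3 w.py .5305 -.0598 w2
```

```text
time_s: 6.15
ee_pos: [0.5115, -0.3013, 0.3]
tool_rot: [0.996, -0.09, -0.002, -0.001]
contact_force: [-0.3, -0.1, -3.9]
opening: 0.103
grasp_force: 49.1
t 7.15 p [ 0.5309 -0.0593  0.3018] yaw x -10.14 down [-0.001  0.    -1.   ] tool dx,dy mm [-0.3  0.5] F [-0.3 -0.  -3.6] open 0.106 q [ 0.19  0.19 -0.09 -0.   -1.29  1.2 ]
```

View pics/w2.png

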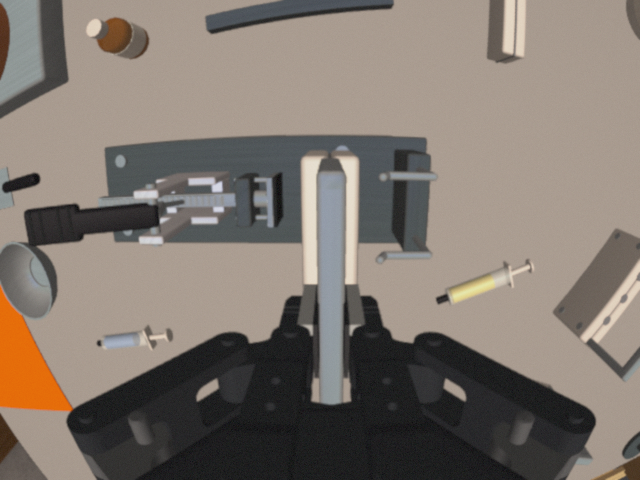

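The mould hangs straight in the gripper, with its bar from (331,170) to (331,404). The hook tips are at (382,176) and (379,258) on the right, and the jaw plate is at (270,200).

```bash
python3 - <<'E'
from h import *
from cell import arm
from scipy.spatial.transform import Rotation as Rn
o=arm.get_obs();R=Rn.from_quat(o['tool_rot']).as_matrix()
np.set_printoptions(precision=1,suppress=True)
for n,p,z in [('tipfar',(382,176),.161),('tipnear',(379,258),.161),('barfar',(331,171),.324),('barnear',(331,404),.324),('slabfar',(331,154),.259),('jawcnrs',(399,161),.095),('',(400,250),.095),('plate',(281,178),.085),('',(281,226),.085)]:
    X=wray(*p,z);print(n,X*1000,'tool',R.T@(X-o['ee_pos'])*1000)
E
```

```text
tipfar [ 561.1 -105.5  161. ] tool [ 37.8  39.3 140.9]
tipnear [495.8 -93.6 161. ] tool [-28.5  39.1 140.9]
barfar [588.6 -70.9 324. ] tool [ 58.6   0.3 -22.2]
barnear [495.4 -54.2 324. ] tool [-36.    0.4 -22.1]
slabfar [590.1 -71.1 259. ] tool [60.2  0.3 42.8]
jawcnrs [ 563.3 -131.3   95. ] tool [ 44.7  64.3 206.8]
 [ 475.7 -120.4   95. ] tool [-43.5  69.1 206.9]
plate [565.6 -17.1  85. ] tool [ 26.8 -48.5 216.9]
 [518.3  -7.2  85. ] tool [-21.6 -49.9 216.9]
```

```bash
python3 -m jog '[[0,3,0,20,0,0,0],[0,0,0,30,0,0,0],[0,0,0,30,0,0,0],[0,0,0,30,0,0,0],[0,0,0,20,0,0,0],[0,0,0,6,0,0,0],[0,0,0,0,0,0,0],[0,0,0,0,0,0,0]]'
python3 -m jog '[[0,0,8,0,0,0,0],[0,0,10,0,0,0,0],[0,0,10,0,0,0,0],[0,0,10,0,0,0,0],[0,0,10,0,0,0,0],[0,0,5,0,0,0,0],[0,0,0,0,0,0,0],[0,0,0,0,0,0,0]]'
python3 w.py .5237 -.1139 w3
```

```text
time_s: 8.2
ee_pos: [0.5351, -0.0619, 0.1675]
tool_rot: [0.996, -0.089, 0.001, -0.0]
contact_force: [-0.0, 0.0, -4.3]
opening: 0.102
grasp_force: 49.1
time_s: 9.2
ee_pos: [0.525, -0.1138, 0.1663]
tool_rot: [0.996, -0.089, 0.0, -0.0]
contact_force: [-0.8, -0.2, -3.2]
opening: 0.103
grasp_force: 49.1
t 9.2 p [ 0.525  -0.1138  0.1663] yaw x -10.25 down [ 0.  0. -1.] tool dx,dy mm [-1.2  0.3] F [-0.8 -0.2 -3.2] open 0.103 q [ 0.09  0.29 -0.3  -0.   -0.97  1.3 ]
```

View pics/w3.png

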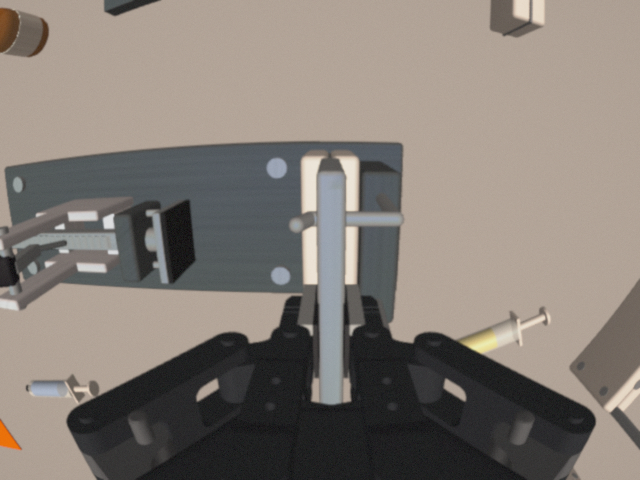

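The far hook passes under the bar, and its tip at (297,225) is about 13 mm to the +y side, as intended. I'll lower and then release.

```bash
python3 -m jog '[[0,0,0,8,0,0,0],[0,0,0,8,0,0,0],[0,0,0,6,0,0,0],[0,0,0,4,0,0,0],[0,0,0,1,0,0,0],[0,0,0,0,0,0,0],[0,0,0,0,0,0,0],[0,0,0,0,0,0,0]]'
python3 w.py .5237 -.1139
```

```text
time_s: 10.25
ee_pos: [0.525, -0.114, 0.1395]
tool_rot: [0.996, -0.089, 0.0, -0.0]
contact_force: [0.6, -0.1, -3.7]
opening: 0.1
grasp_force: 49.1
t 10.25 p [ 0.525  -0.114   0.1395] yaw x -10.25 down [ 0.  0. -1.] tool dx,dy mm [-1.3  0.1] F [ 0.6 -0.1 -3.7] open 0.1 q [ 0.09  0.32 -0.34  0.   -0.91  1.3 ]
```

```bash
python3 -m jog '[[0,0,0,1,0,0,0],[0,0,0,1,0,0,0],[0,0,0,0.5,0,0,0],[0,0,0,0.5,0,0,0],[0,0,0,0.5,0,0,0],[0,0,0,0,0,0,0],[0,0,0,0,0,0,0],[0,0,0,0,0,0,0]]'
python3 w.py .5237 -.1139
```

```text
time_s: 11.25
ee_pos: [0.525, -0.114, 0.1375]
tool_rot: [0.996, -0.089, 0.001, 0.0]
contact_force: [-5.0, 2.1, 7.1]
opening: 0.106
grasp_force: 50.6
t 11.25 p [ 0.525  -0.114   0.1375] yaw x -10.22 down [ 0.001 -0.    -1.   ] tool dx,dy mm [-1.3  0.1] F [-5.   2.1  7.1] open 0.106 q [ 0.09  0.33 -0.34  0.   -0.9   1.3 ]
```

The mould rests on the hooks: Fz went from -3.7 to +7 N. I'll open part way, then lift away.

```bash
python3 -m jog '[[0.1,0,0,-1,0,0,0],[0.2,0,0,0,0,0,0],[0.35,0,0,0,0,0,0],[0.45,0,0,0,0,0,0],[0.45,0,0,0,0,0,0],[0.45,0,0,0,0,0,0],[0.45,0,0,-15,0,0,0],[0.45,0,0,-30,0,0,0]]'
python3 -m jog '[[0.45,0,0,-40,0,0,0],[0.45,0,0,-40,0,0,0],[0.45,0,0,-30,0,0,0],[0.45,0,-20,0,0,0,0],[0.45,0,-40,0,0,0,0],[0.45,0,-20,0,0,0,0],[0,0,0,0,0,0,0],[0,0,0,0,0,0,0]]'
python3 w.py .5767 .1957 w4
```

```text
time_s: 12.25
ee_pos: [0.5243, -0.114, 0.1821]
tool_rot: [0.996, -0.089, -0.001, 0.0]
contact_force: [-0.1, -1.2, 0.5]
opening: 0.456
grasp_force: 0.0
time_s: 13.25
ee_pos: [0.5389, -0.0355, 0.2916]
tool_rot: [0.996, -0.089, -0.0, 0.0]
contact_force: [-0.1, -0.6, 0.2]
opening: 0.026
grasp_force: 0.0
t 13.25 p [ 0.5389 -0.0355  0.2916] yaw x -10.25 down [-0.001 -0.    -1.   ] tool dx,dy mm [  -4.  -234.2] F [-0.1 -0.6  0.2] open 0.026 q [ 0.23  0.2  -0.1   0.   -1.27  1.16]
```

View pics/w4.png

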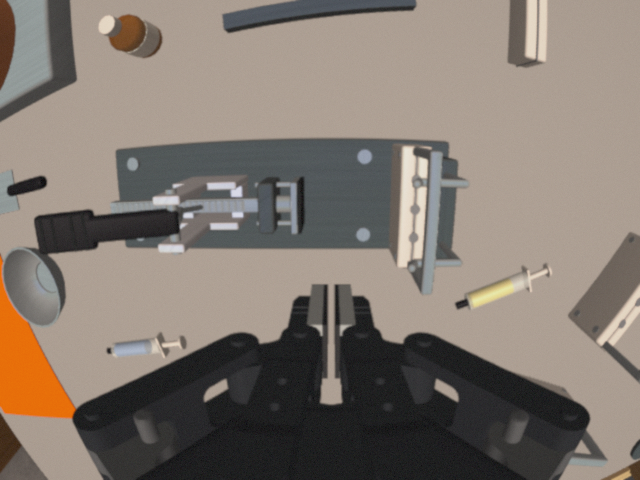

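The mould hangs on both hooks, with its bar from (435,152) to (428,292). The trigger pad is near (67,231).

```bash
python3 - <<'E'
from h import *
from cell import arm
from scipy.spatial.transform import Rotation as Rn
o=arm.get_obs();R=Rn.from_quat(o['tool_rot']).as_matrix()
np.set_printoptions(precision=1,suppress=True)
for n,X in [('w',wray(67,231,.176)),('top',ray('top',237.5,193.5,.176)),('model',np.array([.5767+.002,.1957-.001,.176])),('bar',wray(436,155,.16)),('bar2',wray(428,290,.16)),('platetop',wray(298,180,.089)),('',wray(299,233,.089))]:
    print(n,X*1000,R.T@(X-o['ee_pos'])*1000)
E
```

```text
w [581.3 189.  176. ] [   1.6 -228.8  115.6]
top [579.9 200.2 176. ] [  -1.7 -239.5  115.6]
model [578.7 194.7 176. ] [  -1.9 -233.9  115.6]
bar [ 579.8 -123.3  160. ] [ 55.9  78.8 131.7]
bar2 [ 471.8 -105.1  160. ] [-53.6  80.2 131.7]
platetop [570.3 -10.4  89. ] [ 26.4 -30.6 202.7]
 [519.8  -1.2  89. ] [-24.9 -30.6 202.7]
```

```bash
python3 -m jog '[[0,0,-34,0,0,0,0],[0,0,-50,0,0,0,0],[0,0,-50,0,0,0,0],[0,-2,-50,0,0,0,0],[0,0,-50,0,0,0,0],[0,0,0,40,0,0,0],[0,0,0,40,0,0,0],[0,0,0,22,0,0,0]]'
python3 -m jog '[[0,0,0,6,0,0,0],[0,0,0,4,0,0,0],[0,0,0,4,0,0,0],[0,0,0,4,0,0,0],[0,0,0,3,0,0,0],[0,0,0,0,0,0,0],[0,0,0,0,0,0,0],[0,0,0,0,0,0,0]]'
python3 w.py .5787 .1947 s1 scene
```

```text
time_s: 14.3
ee_pos: [0.578, 0.1941, 0.1871]
tool_rot: [0.996, -0.09, -0.002, 0.001]
contact_force: [0.5, -0.7, -0.1]
opening: 0.001
grasp_force: 0.0
time_s: 15.3
ee_pos: [0.5792, 0.1955, 0.1692]
tool_rot: [0.996, -0.089, 0.001, -0.0]
contact_force: [0.9, 0.3, 3.8]
opening: -0.002
grasp_force: 1.4
t 15.3 p [0.5792 0.1955 0.1692] yaw x -10.25 down [ 0.001  0.    -1.   ] tool dx,dy mm [-0.4  0.9] F [0.9 0.3 3.8] open -0.002 q [ 0.59  0.41 -0.12  0.   -1.04  0.8 ]
```

The fingers are on the pad. First full stroke:

```bash
python3 -m jog '[[0,0,0,8,0,0,0],[0,0,0,10,0,0,0],[0,0,0,10,0,0,0],[0,0,0,10,0,0,0],[0,0,0,8,0,0,0],[0,0,0,6,0,0,0],[0,0,0,3,0,0,0],[0,0,0,0,0,0,0]]'
python3 w.py .5787 .1947 s2 scene
python3 -m jog '[[0,0,0,-10,0,0,0],[0,0,0,-12,0,0,0],[0,0,0,-12,0,0,0],[0,0,0,-12,0,0,0],[0,0,0,-12,0,0,0],[0,0,0,-6,0,0,0],[0,0,0,0,0,0,0],[0,0,0,0,0,0,0]]'
python3 - <<'E'
import cv2,numpy as np
a,b=[cv2.resize(cv2.imread(f'pics/s{i}.png')[180:340,240:440],None,fx=2,fy=3.0*2/3,interpolation=2) for i in (1,2)]
c=np.hstack([a,b]);cv2.imwrite('pics/c12.png',np.clip(c*1.5,0,255).astype(np.uint8))
E
```

```text
time_s: 16.35
ee_pos: [0.5782, 0.1942, 0.1138]
tool_rot: [0.996, -0.09, -0.001, 0.001]
contact_force: [0.7, -1.8, 5.3]
opening: -0.003
grasp_force: 2.6
t 16.35 p [0.5782 0.1942 0.1138] yaw x -10.27 down [-0.002 -0.002 -1.   ] tool dx,dy mm [ 0.3 -0.6] F [ 0.7 -1.8  5.3] open -0.003 q [ 0.59  0.46 -0.18  0.   -0.93  0.8 ]
time_s: 17.4
ee_pos: [0.5788, 0.1955, 0.1775]
tool_rot: [0.996, -0.089, -0.0, 0.0]
contact_force: [-0.5, -0.0, 1.8]
opening: 0.0
grasp_force: 0.8
```

View pics/c12.png

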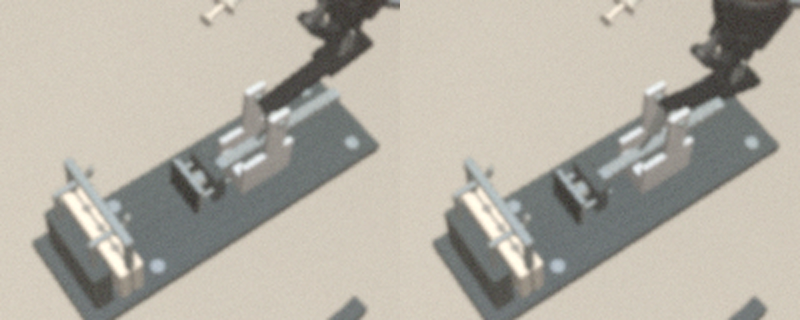

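```bash
cat > jm.py <<'E'
import sys;from h import *
T=cv2.imread('pics/s1.png')[255:290,318:352]
def at(f):
    r=cv2.matchTemplate(cv2.imread(f)[180:340,240:400],T,cv2.TM_CCOEFF_NORMED);_,v,_,l=cv2.minMaxLoc(r)
    x,y=l;p=lambda a,b,c:0 if a+c-2*b==0 else .5*(a-c)/(a-2*b+c)
    x+=p(*r[y,x-1:x+2]);y+=p(*r[l[1]-1:l[1]+2,l[0]]);return ray('scene',240+x+17,180+y+17,.08),v
a,_=at('pics/s1.png')
for f in sys.argv[1:]:
    b,v=at(f'pics/{f}.png');print(f,'advance mm',np.round(1000*(b-a)@np.array([-.178,-.984,0]),1),'score',round(v,2))
E
python3 jm.py s2
python3 -m jog '[[0,0,0,9,0,0,0],[0,0,0,12,0,0,0],[0,0,0,12,0,0,0],[0,0,0,12,0,0,0],[0,0,0,10,0,0,0],[0,0,0,7,0,0,0],[0,0,0,2,0,0,0],[0,0,0,0,0,0,0]]'
python3 w.py .5787 .1947 s3 scene;python3 jm.py s3
python3 -m jog '[[0,0,0,-10,0,0,0],[0,0,0,-12,0,0,0],[0,0,0,-12,0,0,0],[0,0,0,-12,0,0,0],[0,0,0,-12,0,0,0],[0,0,0,-8,0,0,0],[0,0,0,0,0,0,0],[0,0,0,0,0,0,0]]'
python3 w.py .5787 .1947 s4 scene;python3 jm.py s4
```

```text
s2 advance mm 23.9 score 0.97
time_s: 18.4
ee_pos: [0.5785, 0.1943, 0.1138]
tool_rot: [0.996, -0.09, -0.001, 0.001]
contact_force: [1.9, -2.4, 5.0]
opening: 0.003
grasp_force: 2.2
t 18.4 p [0.5785 0.1943 0.1138] yaw x -10.28 down [-0.001 -0.002 -1.   ] tool dx,dy mm [ 0.1 -0.5] F [ 1.9 -2.4  5. ] open 0.003 q [ 0.59  0.46 -0.18  0.   -0.93  0.8 ]
s3 advance mm 44.1 score 0.93
time_s: 19.45
ee_pos: [0.5785, 0.1953, 0.1792]
tool_rot: [0.996, -0.089, -0.001, 0.0]
contact_force: [-0.6, 1.1, 0.5]
opening: 0.001
grasp_force: 0.0
t 19.45 p [0.5785 0.1953 0.1792] yaw x -10.26 down [-0.001 -0.    -1.   ] tool dx,dy mm [0.3 0.6] F [-0.6  1.1  0.5] open 0.001 q [ 0.59  0.4  -0.1  -0.   -1.07  0.8 ]
s4 advance mm 44.0 score 0.93
```

```bash
python3 -m jog '[[0,0,0,10,0,0,0],[0,0,0,12,0,0,0],[0,0,0,12,0,0,0],[0,0,0,12,0,0,0],[0,0,0,11,0,0,0],[0,0,0,8,0,0,0],[0,0,0,1,0,0,0],[0,0,0,0,0,0,0]]'
python3 -m jog '[[0,0,0,-10,0,0,0],[0,0,0,-12,0,0,0],[0,0,0,-12,0,0,0],[0,0,0,-12,0,0,0],[0,0,0,-12,0,0,0],[0,0,0,-8,0,0,0],[0,0,0,0,0,0,0],[0,0,0,0,0,0,0]]' >/dev/null
python3 w.py .5787 .1947 s5 scene;python3 jm.py s5
python3 - <<'E'
import cv2,numpy as np
from cell import get_image
a=cv2.resize(cv2.imread('pics/s5.png')[230:340,250:370],None,fx=4,fy=4,interpolation=2)
b=cv2.resize(get_image('top')[180:270,300:410,::-1],None,fx=3.5,fy=440/90,interpolation=2)
cv2.imwrite('pics/c5.png',np.clip(np.hstack([a[:,:400],b])*1.5,0,255).astype(np.uint8))
E
```

```text
time_s: 20.5
ee_pos: [0.5787, 0.1943, 0.1137]
tool_rot: [0.996, -0.089, -0.0, 0.001]
contact_force: [1.0, -1.3, 4.5]
opening: 0.001
grasp_force: 2.6
t 21.5 p [0.5785 0.1953 0.1792] yaw x -10.26 down [-0.001 -0.    -1.   ] tool dx,dy mm [0.3 0.6] F [ 0.  -0.4  1.1] open 0.003 q [ 0.59  0.4  -0.1  -0.   -1.07  0.8 ]
s5 advance mm 64.6 score 0.7
```

View pics/c5.png

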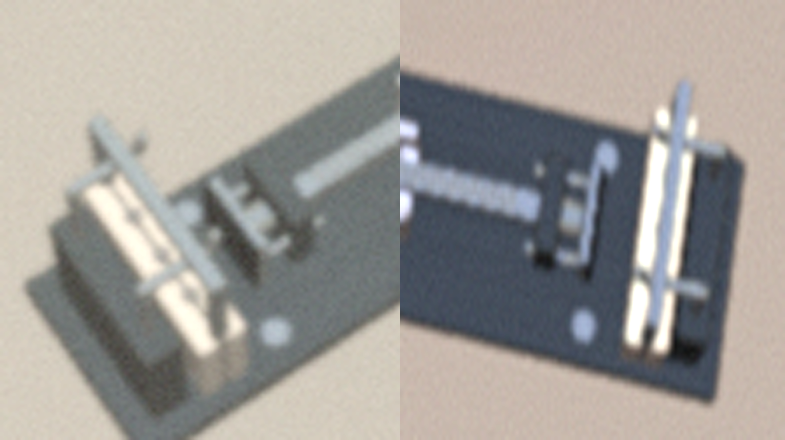

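After three strokes the plate (about x=600 in the right crop) is still some 25–30 mm short of the slab (about x=645). I'll make the fourth stroke and watch the force.

```bash
python3 -m jog '[[0,0,0,10,0,0,0],[0,0,0,12,0,0,0],[0,0,0,10,0,0,0],[0,0,0,8,0,0,0],[0,0,0,6,0,0,0],[0,0,0,0,0,0,0],[0,0,0,0,0,0,0],[0,0,0,0,0,0,0]]'
python3 -m jog '[[0,0,0,5,0,0,0],[0,0,0,5,0,0,0],[0,0,0,5,0,0,0],[0,0,0,4,0,0,0],[0,0,0,1,0,0,0],[0,0,0,0,0,0,0],[0,0,0,0,0,0,0],[0,0,0,0,0,0,0]]'
python3 w.py .5787 .1947 s6 scene;python3 jm.py s6
```

```text
time_s: 22.6
ee_pos: [0.5788, 0.1953, 0.1339]
tool_rot: [0.996, -0.089, 0.0, -0.0]
contact_force: [1.4, 2.2, 2.9]
opening: 0.002
grasp_force: 1.6
time_s: 23.6
ee_pos: [0.5782, 0.1939, 0.1138]
tool_rot: [0.996, -0.09, -0.001, 0.001]
contact_force: [0.8, -1.2, 7.1]
opening: -0.001
grasp_force: 3.1
t 23.6 p [0.5782 0.1939 0.1138] yaw x -10.27 down [-0.002 -0.002 -1.   ] tool dx,dy mm [ 0.3 -0.8] F [ 0.8 -1.2  7.1] open -0.001 q [ 0.59  0.46 -0.18  0.   -0.93  0.8 ]
s6 advance mm 49.5 score 0.57
```

Force rose to 7.1 N at the bottom, against about 5 N before, so there may be light contact. I'll release and press again in steps, watching the force.

```bash
python3 -m jog '[[0,0,0,-10,0,0,0],[0,0,0,-12,0,0,0],[0,0,0,-12,0,0,0],[0,0,0,-12,0,0,0],[0,0,0,-12,0,0,0],[0,0,0,-8,0,0,0],[0,0,0,0,0,0,0],[0,0,0,0,0,0,0]]' | head -2
python3 -m jog '[[0,0,0,6,0,0,0],[0,0,0,6,0,0,0],[0,0,0,3,0,0,0],[0,0,0,0,0,0,0],[0,0,0,0,0,0,0],[0,0,0,0,0,0,0],[0,0,0,0,0,0,0],[0,0,0,0,0,0,0]]' | head -4
python3 -m jog '[[0,0,0,3,0,0,0],[0,0,0,2,0,0,0],[0,0,0,0,0,0,0],[0,0,0,0,0,0,0],[0,0,0,0,0,0,0],[0,0,0,0,0,0,0],[0,0,0,0,0,0,0],[0,0,0,0,0,0,0]]' | head -4
python3 -m jog '[[0,0,0,2,0,0,0],[0,0,0,1,0,0,0],[0,0,0,0,0,0,0],[0,0,0,0,0,0,0],[0,0,0,0,0,0,0],[0,0,0,0,0,0,0],[0,0,0,0,0,0,0],[0,0,0,0,0,0,0]]' | head -4
python3 -m jog '[[0,0,0,2,0,0,0],[0,0,0,1,0,0,0],[0,0,0,0,0,0,0],[0,0,0,0,0,0,0],[0,0,0,0,0,0,0],[0,0,0,0,0,0,0],[0,0,0,0,0,0,0],[0,0,0,0,0,0,0]]' | head -4
```

```text
time_s: 24.65
ee_pos: [0.5785, 0.1953, 0.1792]
time_s: 25.65
ee_pos: [0.5789, 0.1953, 0.1649]
tool_rot: [0.996, -0.089, 0.0, -0.0]
contact_force: [0.7, 0.9, 2.0]
time_s: 26.65
ee_pos: [0.579, 0.1954, 0.1599]
tool_rot: [0.996, -0.089, 0.0, -0.0]
contact_force: [1.3, 2.9, 4.4]
time_s: 27.65
ee_pos: [0.5789, 0.1953, 0.1568]
tool_rot: [0.996, -0.089, -0.0, 0.0]
contact_force: [1.6, 2.6, 3.0]
time_s: 28.65
ee_pos: [0.5788, 0.1953, 0.1538]
tool_rot: [0.996, -0.089, -0.0, 0.0]
contact_force: [0.9, 2.9, 3.4]
```

```bash
for i in 1; do python3 -m jog '[[0,0,0,3,0,0,0],[0,0,0,1,0,0,0],[0,0,0,0,0,0,0],[0,0,0,0,0,0,0],[0,0,0,0,0,0,0],[0,0,0,0,0,0,0],[0,0,0,0,0,0,0],[0,0,0,0,0,0,0]]' | sed -n '2p;4p'
python3 -m jog '[[0,0,0,3,0,0,0],[0,0,0,1,0,0,0],[0,0,0,0,0,0,0],[0,0,0,0,0,0,0],[0,0,0,0,0,0,0],[0,0,0,0,0,0,0],[0,0,0,0,0,0,0],[0,0,0,0,0,0,0]]' | sed -n '2p;4p'
python3 -m jog '[[0,0,0,3,0,0,0],[0,0,0,1,0,0,0],[0,0,0,0,0,0,0],[0,0,0,0,0,0,0],[0,0,0,0,0,0,0],[0,0,0,0,0,0,0],[0,0,0,0,0,0,0],[0,0,0,0,0,0,0]]' | sed -n '2p;4p'; done
python3 w.py .5787 .1947 s7 scene
```

```text
ee_pos: [0.5788, 0.1953, 0.1498]
contact_force: [0.7, 1.8, 3.1]
ee_pos: [0.5788, 0.1954, 0.1458]
contact_force: [0.4, 1.8, 2.5]
ee_pos: [0.5789, 0.1955, 0.1421]
contact_force: [-0.3, 4.1, 4.8]
t 31.65 p [0.5789 0.1955 0.1421] yaw x -10.25 down [ 0.  0. -1.] tool dx,dy mm [-0.1  0.8] F [-0.3  4.1  4.8] open -0.002 q [ 0.59  0.44 -0.15  0.   -0.98  0.8 ]
```

```bash
python3 -m jog '[[0,0,0,3,0,0,0],[0,0,0,1,0,0,0],[0,0,0,0,0,0,0],[0,0,0,0,0,0,0],[0,0,0,0,0,0,0],[0,0,0,0,0,0,0],[0,0,0,0,0,0,0],[0,0,0,0,0,0,0]]' | sed -n '2p;4p'
python3 -m jog '[[0,0,0,3,0,0,0],[0,0,0,1,0,0,0],[0,0,0,0,0,0,0],[0,0,0,0,0,0,0],[0,0,0,0,0,0,0],[0,0,0,0,0,0,0],[0,0,0,0,0,0,0],[0,0,0,0,0,0,0]]' | sed -n '2p;4p'
python3 -m jog '[[0,0,0,3,0,0,0],[0,0,0,0,0,0,0],[0,0,0,0,0,0,0],[0,0,0,0,0,0,0],[0,0,0,0,0,0,0],[0,0,0,0,0,0,0],[0,0,0,0,0,0,0],[0,0,0,0,0,0,0]]' | sed -n '2p;4p'
```

```text
ee_pos: [0.579, 0.1956, 0.1383]
contact_force: [-0.9, 4.3, 6.4]
ee_pos: [0.579, 0.1956, 0.1345]
contact_force: [-1.1, 4.2, 7.6]
ee_pos: [0.579, 0.1955, 0.1315]
contact_force: [-0.9, 2.3, 6.6]
```

```bash
python3 -m jog '[[0,0,0,2,0,0,0],[0,0,0,0,0,0,0],[0,0,0,0,0,0,0],[0,0,0,0,0,0,0],[0,0,0,0,0,0,0],[0,0,0,0,0,0,0],[0,0,0,0,0,0,0],[0,0,0,0,0,0,0]]' | sed -n '2p;4p'
python3 w.py .5787 .1947 s8 scene
python3 - <<'E'
import cv2,numpy as np
from cell import get_image
f=[]
for _ in range(4):
    t=get_image('top')[...,::-1].astype(float); s=get_image('scene')[...,::-1].astype(float); f.append((t,s))
t=np.mean([a for a,_ in f],0);s=np.mean([b for _,b in f],0)
cv2.imwrite('pics/t8.png',t)
g=lambda i,x,y:cv2.resize(i[y:y+60,x:x+80].astype(np.float32),(400,300),interpolation=2)
s5=cv2.imread('pics/s5.png');t0=cv2.imread('pics/top0.png')
c=np.vstack([np.hstack([g(s5,270,260),g(s,270,260)]),np.hstack([g(t0,290,190),g(t,330,195)])])
cv2.imwrite('pics/c8.png',np.clip(c*1.5,0,255).astype(np.uint8))
from cell import arm;print(arm.get_obs()['contact_force'])
E
```

```text
ee_pos: [0.5789, 0.1954, 0.1296]
contact_force: [-0.2, 2.0, 7.2]
t 35.7 p [0.5789 0.1954 0.1296] yaw x -10.23 down [ 0.001 -0.    -1.   ] tool dx,dy mm [-0.1  0.7] F [-0.2  2.   7.2] open -0.003 q [ 0.59  0.45 -0.17  0.   -0.96  0.8 ]
[-0.54017999  2.36970866  7.4745617 ][ WARN:0@1.839] global loadsave.cpp:1063 imwrite_ Unsupported depth image for selected encoder is fallbacked to CV_8U.
```

View pics/c8.png

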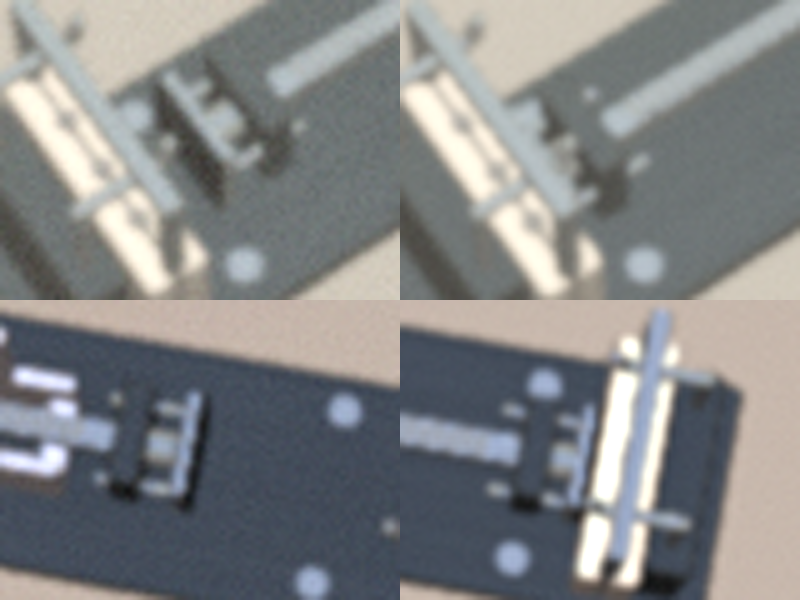

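The lower-right crop shows the plate (x≈587) flat against the slab. The pins stick out behind the jaw head, so the cushion is compressed about 5–8 mm, and the bar is still on both hooks. The pad force is steady at 7.4 N, so I'm handing in.

```bash
python3 -c "
from cell import workorder
print(workorder.finish_job())"
```

```text
the job is handed in; nothing more can be done
None
```

The job is handed in, verdict not shown: the mould hangs on both hooks and, by my estimate, is clamped at 10–16 N (cushion 5–8 mm), with the trigger held down.

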